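# Clamp the tube carrier on the shaker

### The job

The steel tube carrier stands loose on the orbital shaker. Using the push knob, slide the clamp bar up so that its rubber strip drives the carrier back square against the fence and presses on it snugly but gently, then flip the red cam lever over dead centre until it snaps down closed, so that the bar is locked and the carrier stays held. Never use more than about 20 N on the carrier or 25 N on the clamp, and leave the other things on the bench where they are.

Things in the scene. Friction and masses are not known exactly. Their poses are not given: they have to be found in the camera images.
- shaker: Bench orbital shaker, white shell 210 x 260 x 52 mm, fixed, at another place and yaw each time. Origin: centre of its underside, on the bench; x runs from its front panel (robot side) to its back, y to its left, z up. The flat platform with a black rubber mat is 70 mm above the origin. Two steel rails run along x at y = +-112 mm; the clamp bar rides on them.
- fence_face (a point): Middle of the front face of the fixed aluminium fence at the back of the platform: x = 80 mm, 20 mm above the platform, in the shaker's frame. The fence is 200 mm long along y and 40 mm high. The carrier is home when its long side lies flat on this face.
- tube_carrier: Loose sheet-steel tube carrier, 57 x 165 x 80 mm (x, y, z), about 0.5 kg, standing on the platform, long side along y; four capped tubes in its +y half reach up to 119 mm above its underside. Origin: centre of its underside; x = 52 mm in the shaker's frame when home. It starts 14 to 24 mm short of that, turned up to 0.1 rad. Over 20 N from the clamp bends the thin sheet.
- clamp_bar: Aluminium bar across the platform, 26 x 200 x 26 mm, top 34 mm above the platform, on two black carriages that slide along the rails (shaker's +x, 85 to 100 mm of travel left). Origin: middle of the bar, on the platform surface; axes as the shaker's. Sliding takes 5 N friction plus 0.8 N per 10 mm/s. Two brass spindle heads stick out up to 38 mm behind the origin, below 30 mm height.
- bar_front (a point): Middle of the bar's front face, 13 mm ahead of its origin. Ahead of it a rubber-faced pressure strip (180 mm long, 8 to 34 mm above the platform) stands on two threaded spindles; its face is 17 to 37 mm ahead (+x) of this point. Lock nuts set where; it differs each time and is not reported, so contact must be felt. The strip gives on springs, 9 N per mm, 6 mm at most.
- push_knob (a point): On the axis of the black push knob, a round upright post 18 mm in diameter on the bar, top 80 mm and this point 68 mm above the platform. Push it from behind toward the fence. Shoving the carrier over the mat adds 3 to 7 N; once it is home the force climbs 9 N per mm. Let go slowly: rail friction then keeps 2 to 5 N on the carrier until the lever locks the bar.
- lever_pivot (a point): Pivot of the cam lever, on top of the right-hand (-y) carriage of the clamp bar, 48 mm above the platform. The lever turns about an axis parallel to the shaker's x. Its crank and a short link press a sprung brake shoe on the rail: past 0.5 rad the bar no longer slides.
- lever_tip (a point): On the middle line of the lever's red grip, 85 mm from the pivot. The grip is 18 mm wide (along x), 9 mm thick and runs from 46 to 92 mm from the pivot. Open, it points up and leans out to -y; it folds over toward +y and closed it lies level over the bar, its underside 9 mm above the bar's top, on a rubber rest.
- cam_lever (a joint): Lever angle, rad: 0 open, leaning 20 degrees out beyond upright; 0.35 upright; 1.92 closed, level, pointing to +y. It starts open. It resists from 0.5 on, most near 1.1 (0.85 N m: 12 N at 70 mm from the pivot). Dead centre is 1.54: beyond it the lever snaps shut by itself, short of it it springs back. It stops hard at 1.92.
- timer: Bystander: white digital timer standing on the bench left of the shaker, 24 x 72 x 60 mm. Origin: its underside.
- control_vial: Bystander: small red vial with a white cap, 24 x 24 x 48 mm, on the bench left of the shaker. Origin: its underside.
- reagent_bottle: Bystander: white bottle with a red cap, 48 x 48 x 96 mm, on the bench right of the shaker. Origin: its underside.

How it is judged:
By the outcome, as a careful person would: the job done as asked, in the order asked, and still so for the second after the job is handed in, with the robot touching nothing.
It also fails if it takes over 58 s, if anything falls off the work surface, if the arm or the gripper's body presses on something with over 40 N, if the wrist force passes 120 N, or if a joint passes its speed limit or range.

### The arm

A 7-joint arm with a two-finger parallel gripper is mounted at the origin on a cart in front of the work surface, level with it; the furniture and walls round the work are solid. World frame = base frame: x ahead of the robot, y to its left, z up, the work surface at z = 0. Lengths are in m, angles in rad, forces in N, time in s.
With the tool pointing down it reaches from about 0.4 to 0.85 m from the base axis. Payload 10.4 kg.
Tool frame: the origin (TCP) lies at the very end of the fingers, on their centre line; the grasp point (between the pads) lies 19 mm behind it; z points along the fingers, y is the line along which they close (so a half turn about z gives the same grasp; the last joint's range is limited). The gripper opens to 87 mm and grips with 3 to 60 N. Pads are 19 mm wide; open, the fingers measure 117 mm over their backs; the gripper's body (75 mm by 190 mm) begins 51 mm behind the grasp point.
Start: joints at [1.273, 0.332, -0.065, 1.46, 0.022, 1.35, -0.088], TCP at [0.17, -0.602, 0.223] pointing down, gripper open.
Joint ranges: [-2.6, 2.6], [-0.5, 2.12], [-1.47, 1.34], [0.16, 2.42], [-1.27, 4.41], [0.06, 2.06], [-2.6, 2.6]. Speed limits (rad/s): [2.22, 2.22, 2.79, 2.79, 3.14, 3.14, 3.14].

### API

Orientations are given as a unit quaternion [x, y, z, w].
In Python, from bench import r gives the robot as it stands.
- The arm moves only by the shell command python3 -m jog 'ROWS' [FORCE]. ROWS is a JSON list of rows, 1 to 12 of them, each an object with the fields trans (a list: dx, dy, dz in a scale on which 1.0 is 50 cm), turn (a turn about the tool's z in normalised numbers (1 is pi rad)), aperture (the finger opening in m); a field left out counts as zero (the opening has to be given); each row is the pose to reach, as a shift and turn from the pose commanded when the command began, along the tool's axes at that moment; what a row does not reach only later rows make up. A row lasts 1/10 s, in which the tool goes at most 0.05 m and 0.15 rad, less where a joint would pass 70% of its speed; a pose out of reach is approached as far as the arm can. The fingers move at their own pace and stop on an object; FORCE is the grip in N (left out, the last holds). Time passes only in rows, so rows that do not move let the fingers close. It prints the time, the measured TCP pose, the force, the opening and the grip force at its end. Input that does not fit is refused with a message, and nothing moves.
- r.read_state(): the state, without advancing time (a new reading comes with each control period).
- r.camera(name): name is "side" or "top"; returns a dict with "img" (480x640x3 uint8, red, green, blue), "fx", "fy", "cx", "cy" (pixels), "pose" (4x4, takes a point from camera to world coordinates). Camera axes: x right, y down, z forward; pixel columns grow to the right and rows downward; lengths in m; the calibration is good to about 2 mm. A picture is of the moment at which its call begins. There is no depth.
- r.close_job(): hands the job in; it is judged then, once.
Trained networks look in the newest picture that a camera, given by its name, has taken for a name from the list of things; names that differ only in an ending like _2 or _b are one class to them, and where a whole thing is asked for, a point or a joint stands for the part that bears it (a point fixed in the world has none). Each returns a list of dicts, best first, with "p" (0 to 1); they miss things now and then, are a little off and sometimes report something else, mostly with a low value. They report only what shows in the picture. A call takes as long as a camera call.
- r.recognise(camera, label): "position" ([column, row] as shares, 0 to 1, of the picture: columns of its width, rows of its height, amid what is visible of it).
- r.regions_of(camera, label): "pixels" (480x640 bool, what is visible of it) and "position" ([column, row] as shares, 0 to 1, of the picture: columns of its width, rows of its height, amid what is visible of it).
The state is a dict: "time": time; "joint_positions": joint angles; "joint_vel": joint speeds; "joint_torque": joint torques, N m; "ee_pos": TCP position; "eef_rot": TCP orientation; "ft_force": force on the tool from outside, world axes, zero at the start; "torque": the same for the moment, N m; "width": finger opening in m; "grip_force": force on a finger pad.
Only numpy, scipy, OpenCV 4.12 (cv2) and the standard library are available. Lean on these libraries where they do the work, as an engineer would, in place of code of your own. Each camera call takes 0.05 s, during which the arm holds its last target. There are 200 camera calls.

## Working session

There is one attempt and no reset: what is moved stays moved. The work goes in short steps, Python scripts to look and compute and a shell command to move; the robot and the scene stay as the last step left them, time stands still between calls to the robot, and variables do not carry over. Pictures are saved under pics/ and viewed, at most 10 in all, crops included, and the job is handed in when it is done.

```bash
mkdir -p pics; ls; cat > h.py <<'E'
import numpy as np, cv2
from bench import r
def snap(n,fn=None):
    c=r.camera(n)
    if fn: cv2.imwrite('pics/'+fn,c['img'][:,:,::-1])
    return c
def ray(c,px):
    d=np.array([(px[0]-c['cx'])/c['fx'],(px[1]-c['cy'])/c['fy'],1.]);P=np.array(c['pose'])
    return P[:3,3],P[:3,:3]@d
def atz(c,px,z):
    o,d=ray(c,px);return o+d*(z-o[2])/d[2]
def proj(c,p):
    P=np.array(c['pose']);q=P[:3,:3].T@(np.array(p)-P[:3,3]);return np.array([c['fx']*q[0]/q[2]+c['cx'],c['fy']*q[1]/q[2]+c['cy']])
E
python3 - <<'E'
from h import *
np.set_printoptions(precision=4,suppress=True)
for n in('top','side'):
    c=snap(n,n+'0.png');print(n,c['fx'],c['cx'],c['cy'],np.array(c['pose']))
    for l in('shaker','fence_face','tube_carrier','clamp_bar','bar_front','push_knob','lever_pivot','lever_tip','timer','control_vial','reagent_bottle'):
        for q in r.recognise(n,l)[:2]:
            p=np.array(q['position'])*[640,480];print(l,round(q['p'],2),p)
s=r.read_state();print(s['ee_pos'],s['eef_rot'],s['ft_force'],s['time'])
E
```

```text
pics
top 622.0665466806623 316.7137293830615 243.43630426754314 [[ 0.0215 -0.9936  0.1106  0.4327]
 [-0.9997 -0.023  -0.0124 -0.0215]
 [ 0.0149 -0.1103 -0.9938  1.2075]
 [ 0.      0.      0.      1.    ]]
shaker 0.64 [326.4   267.696]
fence_face 0.92 [325.632 264.816]
tube_carrier 0.77 [320.576 226.8  ]
clamp_bar 0.78 [325.376 287.808]
bar_front 0.59 [324.672 286.992]
bar_front 0.26 [326.08 265.2 ]
push_knob 0.7 [330.816 286.8  ]
lever_pivot 0.96 [325.12 286.8 ]
lever_tip 0.81 [399.68  288.624]
timer 0.72 [224.512 278.88 ]
timer 0.5 [424.128 263.184]
control_vial 0.62 [241.28  235.392]
reagent_bottle 0.87 [426.432 264.096]
side 557.0959038404193 321.70524601392185 240.15251850859897 [[-0.9891 -0.0719  0.1283  0.4157]
 [-0.1471  0.47   -0.8704  0.9179]
 [ 0.0022 -0.8798 -0.4754  0.6469]
 [ 0.      0.      0.      1.    ]]
shaker 0.85 [338.816 286.32 ]
shaker 0.63 [360.32  254.496]
fence_face 0.76 [341.632 283.392]
fence_face 0.48 [346.176 218.496]
tube_carrier 0.89 [307.776 244.608]
clamp_bar 0.67 [363.008 254.688]
bar_front 0.92 [362.176 254.784]
bar_front 0.68 [302.208 327.6  ]
push_knob 0.75 [358.016 256.176]
lever_pivot 0.65 [362.112 251.424]
lever_tip 0.63 [368.32  200.208]
lever_tip 0.38 [359.232 256.896]
timer 0.86 [341.312 337.296]
control_vial 0.53 [301.12  330.384]
reagent_bottle 0.7 [346.304 219.6  ]
reagent_bottle 0.38 [358.72  254.784]
[ 0.1696 -0.6016  0.2226] [0.9906 0.137  0.     0.0001] [-0.1956  0.1725  0.1373] 1.2
```

```bash
python3 - <<'E'
import cv2
a=cv2.imread('pics/top0.png')[170:350,200:460];cv2.imwrite('pics/t1.png',cv2.resize(a,None,fx=3,fy=3,interpolation=2))
a=cv2.imread('pics/side0.png')[160:370,220:460];cv2.imwrite('pics/s1.png',cv2.resize(a,None,fx=2.8,fy=2.8,interpolation=2))
E
```

```text
(no output)
```

View pics/t1.png

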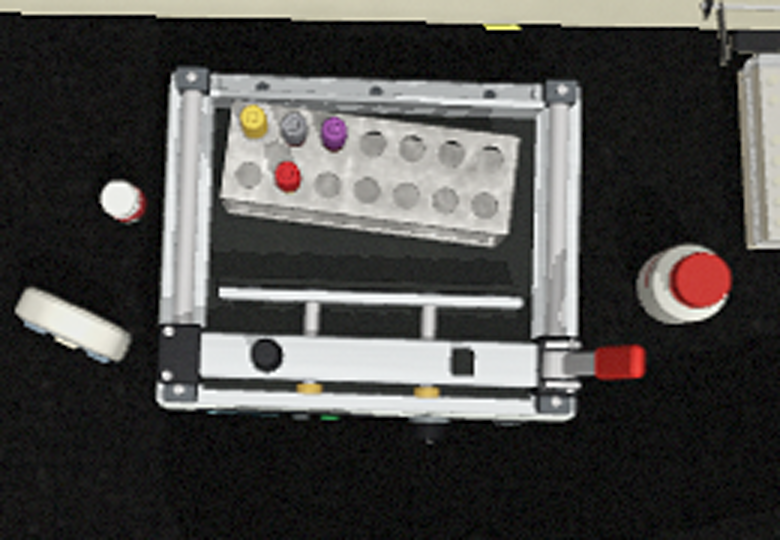

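View pics/s1.png

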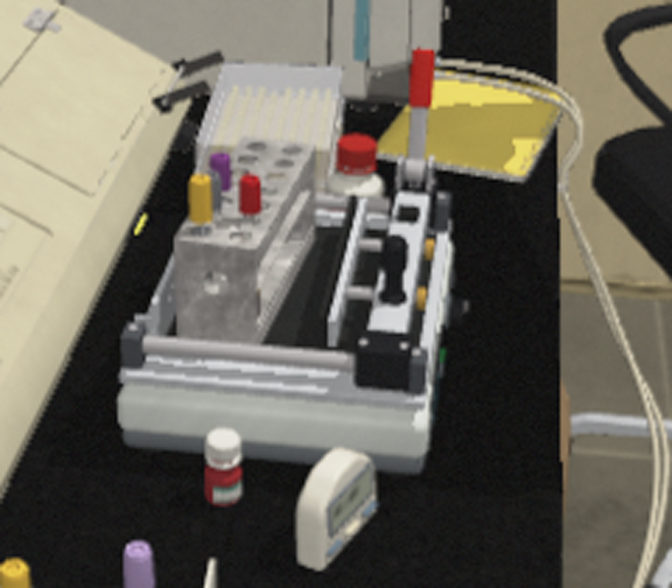

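Top crop: the knob is at full-image px (288.7, 288.3), left of the bar's middle. The red grip leans right at (406, 290), the strip is ahead of the bar, and the carrier is turned and short of the fence. The side view agrees: the lever is upright and open on the far end.

```bash
cat > fit.py <<'E'
from h import *
np.set_printoptions(precision=4,suppress=True)
c=snap('top')
f=lambda u,v:(200+u/3,170+v/3)
caps=[atz(c,f(*q),.085) for q in((192,77),(562,90),(556,402),(178,390))]
print('caps',*caps, [np.linalg.norm(caps[i]-caps[(i+1)%4])for i in range(4)])
k=atz(c,f(266,353),.150);print('knobtop',k)
L=atz(c,f(180,352),.104);R=atz(c,f(558,365),.110);print('carr',L,R,np.linalg.norm((L-R)[:2]))
d=(caps[0]-caps[1]+caps[3]-caps[2]);e=(caps[0]-caps[3]+caps[1]-caps[2]);print('yaw',np.arctan2(-d[0],d[1]),np.arctan2(e[1],e[0]),np.arctan2(-(L-R)[0],(L-R)[1]))
print('strip L R',atz(c,f(220,291),.104),atz(c,f(522,302),.104))
print('carrier front top',atz(c,f(222,205),.150),atz(c,f(497,240),.150))
print('tip',atz(c,f(620,362),.118+.085*.94))
print('bottle',atz(c,f(702,280),.096),'vial',atz(c,f(122,200),.048))
cs=snap('side');g=lambda u,v:(220+u/2.8,160+v/2.8)
print('side knob top',atz(cs,g(397,240),.150),proj(cs,k),g(397,240))
P=atz(cs,g(422,50),.118+.092*.94);print('side tip end',P)
E
python3 fit.py
```

```text
caps [0.6434 0.0628 0.085 ] [ 0.6408 -0.1632  0.085 ] [ 0.4509 -0.1613  0.085 ] [0.4532 0.0653 0.085 ] [np.float64(0.2260127836794586), np.float64(0.18985543104398467), np.float64(0.2266078035845137), np.float64(0.1901985888401948)]
knobtop [0.4739 0.0112 0.15  ]
carr [0.4752 0.0633 0.104 ] [ 0.4722 -0.1592  0.11  ] 0.22253857120114584
yaw -0.010619272921053129 -0.01162160082323521 -0.013284819204148769
strip L R [0.5117 0.0408 0.104 ] [ 0.5092 -0.1382  0.104 ]
carrier front top [0.5576 0.0385 0.15  ] [ 0.5411 -0.1187  0.15  ]
tip [ 0.4714 -0.1817  0.1979]
bottle [ 0.5254 -0.2468  0.096 ] vial [0.5713 0.1068 0.048 ]
side knob top [0.4737 0.0184 0.15  ] [361.994  243.8596] (361.78571428571433, 245.71428571428572)
side tip end [ 0.4737 -0.1808  0.2045]
```

Careful with the scale: shifts go in shares of 50 cm and turns go in shares of pi rad. That gives: 0.322 m / 0.5 = 0.644, -0.221 m / 0.5 = -0.442, 0.286 rad / 3.1416 = 0.091.

```bash
python3 -m jog '[{"trans":[0.16, -0.11, 0], "turn":0.0223, "aperture":0}, {"trans":[0.32, -0.22, 0], "turn":0.0446, "aperture":0}, {"trans":[0.48, -0.33, 0], "turn":0.0668, "aperture":0}, {"trans":[0.644, -0.442, 0], "turn":0.091, "aperture":0}, {"trans":[0.644, -0.442, 0], "turn":0.091, "aperture":0}, {"trans":[0.644, -0.442, 0], "turn":0.091, "aperture":0}, {"trans":[0.644, -0.442, 0], "turn":0.091, "aperture":0}, {"trans":[0.644, -0.442, 0], "turn":0.091, "aperture":0}, {"trans":[0.644, -0.442, 0], "turn":0.091, "aperture":0}, {"trans":[0.644, -0.442, 0], "turn":0.091, "aperture":0}]' 20
```

```text
time: 2.3
ee_pos: [0.4199, -0.301, 0.2227]
eef_rot: [1.0, -0.005, 0.0, 0.0]
ft_force: [-0.7, -0.2, -0.1]
width: 0.0147
grip_force: 0.0
```

In the tool's units: -0.313 m / 0.5 = -0.626, 0.017 m / 0.5 = 0.034.

```bash
python3 -m jog '[{"trans":[0.034, -0.1, 0], "aperture":0}, {"trans":[0.034, -0.2, 0], "aperture":0}, {"trans":[0.034, -0.3, 0], "aperture":0}, {"trans":[0.034, -0.4, 0], "aperture":0}, {"trans":[0.034, -0.5, 0], "aperture":0}, {"trans":[0.034, -0.6, 0.02], "aperture":0}, {"trans":[0.034, -0.626, 0.08], "aperture":0}, {"trans":[0.034, -0.626, 0.14], "aperture":0}, {"trans":[0.034, -0.626, 0.2], "aperture":0}, {"trans":[0.034, -0.626, 0.2], "aperture":0}, {"trans":[0.034, -0.626, 0.2], "aperture":0}]' 20
python3 - <<'E'
from h import *
c=snap('top','t2.png');cs=snap('side','s2.png')
a=cv2.resize(c['img'][200:330,240:420,::-1],(540,390));b=cv2.resize(cs['img'][170:320,260:440,::-1],(540,450))
cv2.imwrite('pics/m2.png',np.vstack([a[:,:],b])[:,:][::1]) if 0 else cv2.imwrite('pics/m2.png',cv2.resize(np.hstack([cv2.resize(a,(540,450)),b]),(800,333)))
E
```

```text
time: 3.4
ee_pos: [0.4402, 0.0103, 0.1231]
eef_rot: [1.0, -0.006, -0.0, -0.0]
ft_force: [-0.7, 0.2, 0.1]
width: 0.0001
grip_force: 0.0
```

View pics/m2.png

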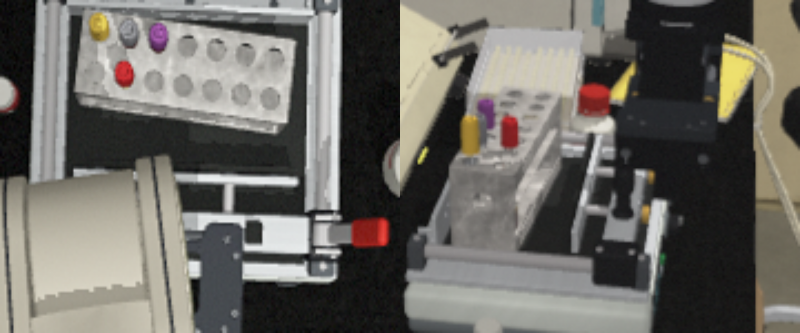

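The gripper is behind the knob at about (625, 170) in the right half. Its body is clear of the lever and the tubes, so I'll advance.

In the tool's units: 0.02 m / 0.5 = 0.04, 0.019 m / 0.5 = 0.038.

```bash
python3 -m jog '[{"trans":[0.008, 0, 0], "aperture":0}, {"trans":[0.016, 0, 0], "aperture":0}, {"trans":[0.022, 0, 0], "aperture":0}, {"trans":[0.026, 0, 0], "aperture":0}, {"trans":[0.028, 0, 0], "aperture":0}, {"trans":[0.03, 0, 0], "aperture":0}, {"trans":[0.032, 0, 0], "aperture":0}, {"trans":[0.034, 0, 0], "aperture":0}, {"trans":[0.036, 0, 0], "aperture":0}, {"trans":[0.038, 0, 0], "aperture":0}, {"trans":[0.04, 0, 0], "aperture":0}]'
```

```text
time: 4.6
ee_pos: [0.4592, 0.0111, 0.1224]
eef_rot: [1.0, -0.006, -0.001, 0.0]
ft_force: [-6.3, -0.7, 4.7]
width: 0.0004
grip_force: 2.8
```

In the tool's units: 0.015 m / 0.5 = 0.03, 0.0135 m / 0.5 = 0.027.

```bash
python3 -m jog '[{"trans":[0.003, 0, -0.002], "aperture":0}, {"trans":[0.006, 0, -0.004], "aperture":0}, {"trans":[0.009, 0, -0.004], "aperture":0}, {"trans":[0.012, 0, -0.004], "aperture":0}, {"trans":[0.015, 0, -0.004], "aperture":0}, {"trans":[0.018, 0, -0.004], "aperture":0}, {"trans":[0.021, 0, -0.004], "aperture":0}, {"trans":[0.024, 0, -0.004], "aperture":0}, {"trans":[0.027, 0, -0.004], "aperture":0}, {"trans":[0.03, 0, -0.004], "aperture":0}]'
```

```text
time: 5.6
ee_pos: [0.4731, 0.011, 0.1234]
eef_rot: [1.0, -0.005, -0.002, 0.0]
ft_force: [-6.1, -0.4, -3.0]
width: 0.0007
grip_force: 3.1
```

In the tool's units: 0.012 m / 0.5 = 0.024, 0.0105 m / 0.5 = 0.021.

```bash
python3 -m jog '[{"trans":[0.003, 0, 0], "aperture":0}, {"trans":[0.006, 0, 0], "aperture":0}, {"trans":[0.009, 0, 0], "aperture":0}, {"trans":[0.012, 0, 0], "aperture":0}, {"trans":[0.015, 0, 0], "aperture":0}, {"trans":[0.018, 0, 0], "aperture":0}, {"trans":[0.021, 0, 0], "aperture":0}, {"trans":[0.024, 0, 0], "aperture":0}]'; python3 -m jog '[{"trans":[0.002, 0, 0], "aperture":0}, {"trans":[0.004, 0, 0], "aperture":0}, {"trans":[0.006, 0, 0], "aperture":0}, {"trans":[0.008, 0, 0], "aperture":0}]'; python3 -m jog '[{"trans":[0.002, 0, 0], "aperture":0}, {"trans":[0.004, 0, 0], "aperture":0}, {"trans":[0.006, 0, 0], "aperture":0}, {"trans":[0.008, 0, 0], "aperture":0}]'; python3 -m jog '[{"trans":[0.002, 0, 0], "aperture":0}, {"trans":[0.004, 0, 0], "aperture":0}, {"trans":[0.006, 0, 0], "aperture":0}, {"trans":[0.008, 0, 0], "aperture":0}]'
```

```text
time: 6.4
ee_pos: [0.4848, 0.0109, 0.1233]
eef_rot: [1.0, -0.005, -0.003, 0.0]
ft_force: [-7.9, 0.3, -1.1]
width: 0.0002
grip_force: 4.0
time: 6.8
ee_pos: [0.4888, 0.0109, 0.1233]
eef_rot: [1.0, -0.005, -0.003, 0.0]
ft_force: [-8.3, 1.5, -0.8]
width: 0.0005
grip_force: 3.8
time: 7.2
ee_pos: [0.4929, 0.0108, 0.1233]
eef_rot: [1.0, -0.005, -0.003, 0.0]
ft_force: [-7.4, -0.8, -1.9]
width: 0.0005
grip_force: 3.8
time: 7.6
ee_pos: [0.4966, 0.0108, 0.1233]
eef_rot: [1.0, -0.005, -0.003, 0.0]
ft_force: [-8.9, 0.8, -0.6]
width: 0.0005
grip_force: 4.6
```

In the tool's units: 0.004 m / 0.5 = 0.008, 0.003 m / 0.5 = 0.006.

```bash
for i in 1 2; do python3 -m jog '[{"trans":[0.002, 0, 0], "aperture":0}, {"trans":[0.004, 0, 0], "aperture":0}, {"trans":[0.006, 0, 0], "aperture":0}, {"trans":[0.008, 0, 0], "aperture":0}]' | grep -E "ee_pos|ft"; done; python3 -m jog '[{"trans":[0.002, 0, 0], "aperture":0}, {"trans":[0.004, 0, 0], "aperture":0}]'| grep -E "ee_pos|ft"; python3 -m jog '[{"trans":[0.002, 0, 0], "aperture":0}, {"trans":[0.004, 0, 0], "aperture":0}]'| grep -E "ee_pos|ft"
```

```text
ee_pos: [0.5006, 0.0107, 0.1233]
ft_force: [-8.8, 0.2, -0.6]
ee_pos: [0.5046, 0.0107, 0.1233]
ft_force: [-9.2, 0.3, -1.1]
ee_pos: [0.5066, 0.0107, 0.1233]
ft_force: [-8.0, 0.9, 0.1]
ee_pos: [0.5078, 0.0107, 0.1232]
ft_force: [-15.5, 0.6, 4.6]
```

```bash
python3 -m jog '[{"aperture":0}, {"aperture":0}]'| grep -E "ee_pos|ft"
python3 - <<'E'
from h import *
c=snap('top');cs=snap('side')
a=cv2.resize(c['img'][180:330,240:420,::-1],(540,450));b=cv2.resize(cs['img'][170:320,260:440,::-1],(540,450))
cv2.imwrite('pics/m3.png',cv2.resize(np.hstack([a,b]),(800,333)))
print(r.read_state()['ft_force'],r.read_state()['time'])
E
```

```text
ee_pos: [0.5078, 0.0107, 0.1232]
ft_force: [-13.8, 0.3, 3.0]
[-13.66066026   1.33780563   3.19578702] 9.1
```

View pics/m3.png

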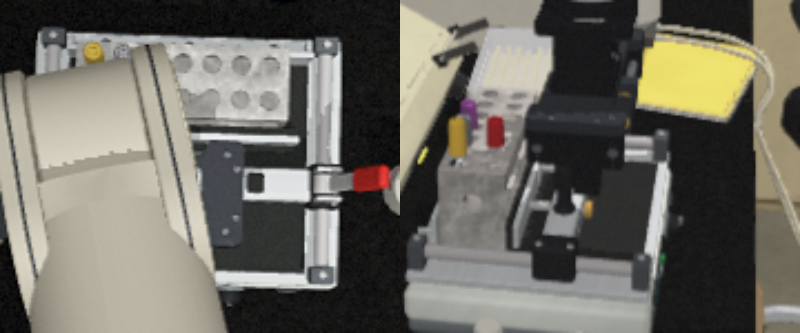

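In the tool's units: 0.0004 m / 0.5 = 0.0008, 0.0002 m / 0.5 = 0.0004.

```bash
python3 -m jog '[{"trans":[0.0004, 0, 0], "aperture":0}, {"trans":[0.0008, 0, 0], "aperture":0}]'| grep -E "ee_pos|ft"; python3 -m jog '[{"aperture":0}]'| grep -E "ee_pos|ft"; python3 -m jog '[{"trans":[-0.0004, 0, 0], "aperture":0}, {"trans":[-0.0008, 0, 0], "aperture":0}, {"trans":[-0.0012, 0, 0], "aperture":0}, {"trans":[-0.0016, 0, 0], "aperture":0}, {"trans":[-0.002, 0, 0], "aperture":0}, {"trans":[-0.0024, 0, 0], "aperture":0}, {"trans":[-0.0028, 0, 0], "aperture":0}, {"trans":[-0.0032, 0, 0], "aperture":0}, {"trans":[-0.0036, 0, 0], "aperture":0}, {"trans":[-0.004, 0, 0], "aperture":0}]'| grep -E "ee_pos|ft"
```

```text
ee_pos: [0.5079, 0.0107, 0.1232]
ft_force: [-15.5, 0.3, 4.5]
ee_pos: [0.5079, 0.0107, 0.1232]
ft_force: [-16.6, 0.5, 5.2]
ee_pos: [0.5075, 0.0106, 0.1233]
ft_force: [-6.2, 0.8, -2.8]
```

In the tool's units: -0.01 m / 0.5 = -0.02, -0.005 m / 0.5 = -0.01.

```bash
python3 -m jog '[{"trans":[-0.0004, 0, 0], "aperture":0}, {"trans":[-0.0008, 0, 0], "aperture":0}, {"trans":[-0.0012, 0, 0], "aperture":0}, {"trans":[-0.0016, 0, 0], "aperture":0}, {"trans":[-0.002, 0, 0], "aperture":0}, {"trans":[-0.0024, 0, 0], "aperture":0}, {"trans":[-0.0028, 0, 0], "aperture":0}, {"trans":[-0.0032, 0, 0], "aperture":0}, {"trans":[-0.004, 0, 0], "aperture":0}, {"trans":[-0.006, 0, 0], "aperture":0}, {"trans":[-0.01, 0, 0], "aperture":0}, {"trans":[-0.02, 0, 0], "aperture":0}]'| grep -E "ee_pos|ft"
python3 -m jog '[{"trans":[-0.02, 0, 0], "aperture":0}, {"trans":[-0.04, 0, 0], "aperture":0}, {"trans":[-0.04, 0, -0.06], "aperture":0}, {"trans":[-0.04, 0, -0.14], "aperture":0}, {"trans":[-0.04, 0.08, -0.2], "aperture":0}, {"trans":[-0.06, 0.17, -0.2], "aperture":0}, {"trans":[-0.08, 0.26, -0.2], "aperture":0}, {"trans":[-0.1, 0.34, -0.2], "aperture":0}, {"trans":[-0.1, 0.42, -0.2], "aperture":0}, {"trans":[-0.1, 0.5, -0.2], "aperture":0}, {"trans":[-0.1, 0.5, -0.2], "aperture":0}]'
python3 - <<'E'
from h import *
c=snap('top');cs=snap('side')
cv2.imwrite('pics/t4.png',cv2.resize(c['img'][180:340,220:440,::-1],None,fx=3.5,fy=3.5,interpolation=2))
cv2.imwrite('pics/s4.png',cv2.resize(cs['img'][160:330,260:440,::-1],None,fx=3.5,fy=3.5,interpolation=2))
E
```

```text
ee_pos: [0.5006, 0.0105, 0.1253]
ft_force: [0.5, -0.9, 0.1]
time: 12.7
ee_pos: [0.4446, -0.2442, 0.2243]
eef_rot: [1.0, -0.009, -0.0, 0.001]
ft_force: [0.3, 0.6, -1.2]
width: 0.0007
grip_force: 0.0
```

View pics/t4.png

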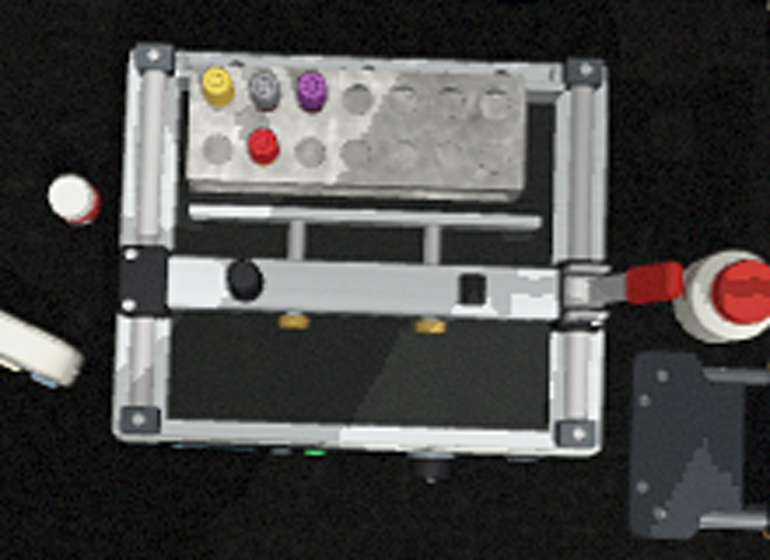

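View pics/s4.png

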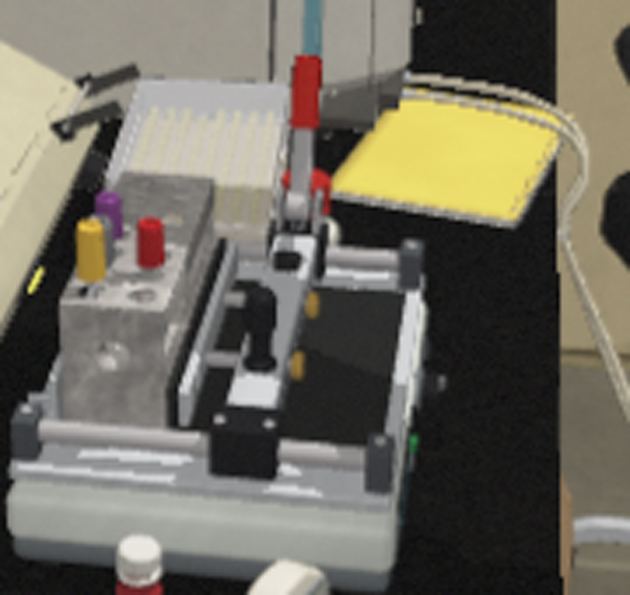

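Carrier square against the fence at (357, 70–190) in the top crop, with the strip edge at row about 207. I'll measure the bar, strip and lever.

```bash
python3 - <<'E'
from h import *
np.set_printoptions(precision=4,suppress=True)
c=snap('top');cs=snap('side')
f=lambda u,v:(220+u/3.5,180+v/3.5);g=lambda u,v:(260+u/3.5,160+v/3.5)
print('knob',atz(c,f(244,276),.15))
print('carr',atz(c,f(143,278),.104),atz(c,f(582,293),.110))
print('strip front',atz(c,f(192,205),.104),atz(c,f(540,217),.104))
print('carrier frt top',atz(c,f(190,183),.150),atz(c,f(521,192),.150),'back',atz(c,f(357,70),.15))
print('grip top-view',atz(c,f(665,281),.118+.085*.94))
print('grip side',atz(cs,g(307,57),.118+.092*.94),atz(cs,g(303,125),.118+.046*.94))
print(r.read_state()['time'])
E
```

```text
knob [0.523  0.0107 0.15  ]
carr [0.5247 0.0634 0.104 ] [ 0.5216 -0.1592  0.11  ]
strip front [0.5626 0.0396 0.104 ] [ 0.5606 -0.1381  0.104 ]
carrier frt top [0.568  0.0383 0.15  ] [ 0.5673 -0.1238  0.15  ] back [ 0.626  -0.0422  0.15  ]
grip top-view [ 0.521  -0.1869  0.1979]
grip side [ 0.5225 -0.1822  0.2045] [ 0.5235 -0.1782  0.1612]
12.9
```

In the tool's units: 0.074 m / 0.5 = 0.148, 0.039 m / 0.5 = 0.078.

```bash
python3 -m jog '[{"trans":[0.08, -0.02, 0], "aperture":0}, {"trans":[0.148, -0.038, 0], "aperture":0}, {"trans":[0.148, -0.038, 0.04], "aperture":0}, {"trans":[0.148, -0.038, 0.078], "aperture":0}, {"trans":[0.148, -0.038, 0.078], "aperture":0}, {"trans":[0.148, -0.038, 0.078], "aperture":0}]'
```

```text
time: 13.5
ee_pos: [0.5209, -0.2197, 0.1862]
eef_rot: [1.0, -0.005, 0.0, -0.0]
ft_force: [0.3, -0.0, 1.3]
width: 0.0004
grip_force: 0.0
```

In the tool's units: -0.04 m / 0.5 = -0.08, -0.01 m / 0.5 = -0.02.

```bash
python3 -m jog '[{"trans":[0, -0.01, 0], "aperture":0}, {"trans":[0, -0.02, 0], "aperture":0}, {"trans":[0, -0.028, 0], "aperture":0}, {"trans":[0, -0.036, -0.002], "aperture":0}, {"trans":[0, -0.044, -0.004], "aperture":0}, {"trans":[0, -0.052, -0.006], "aperture":0}, {"trans":[0, -0.06, -0.008], "aperture":0}, {"trans":[0, -0.07, -0.008], "aperture":0}, {"trans":[0, -0.08, -0.008], "aperture":0}]'; python3 -m jog '[{"trans":[0, -0.014, 0], "aperture":0}, {"trans":[0, -0.028, 0.002], "aperture":0}, {"trans":[0, -0.042, 0.004], "aperture":0}, {"trans":[0, -0.052, 0.008], "aperture":0}]'
```

```text
time: 14.4
ee_pos: [0.5213, -0.1802, 0.1895]
eef_rot: [1.0, -0.006, -0.0, 0.0]
ft_force: [-0.1, 0.1, 0.2]
width: 0.0005
grip_force: 0.0
time: 14.8
ee_pos: [0.5219, -0.1545, 0.1859]
eef_rot: [1.0, -0.006, 0.0, 0.001]
ft_force: [-0.5, -3.6, 4.5]
width: 0.0005
grip_force: 2.4
```

In the tool's units: -0.033 m / 0.5 = -0.066, -0.029 m / 0.5 = -0.058.

```bash
python3 -m jog '[{"trans":[0, -0.012, 0.004], "aperture":0}, {"trans":[0, -0.022, 0.008], "aperture":0}, {"trans":[0, -0.032, 0.012], "aperture":0}, {"trans":[0, -0.042, 0.018], "aperture":0}, {"trans":[0, -0.05, 0.026], "aperture":0}, {"trans":[0, -0.058, 0.032], "aperture":0}, {"trans":[0, -0.066, 0.04], "aperture":0}]'
```

```text
time: 15.5
ee_pos: [0.5234, -0.1225, 0.1679]
eef_rot: [1.0, -0.006, 0.002, 0.001]
ft_force: [-2.9, -2.2, 18.7]
width: 0.0005
grip_force: 7.1
```

In the tool's units: 0.025 m / 0.5 = 0.05, 0.02 m / 0.5 = 0.04.

```bash
python3 -m jog '[{"trans":[0, -0.006, 0.008], "aperture":0}, {"trans":[0, -0.012, 0.016], "aperture":0}, {"trans":[0, -0.018, 0.024], "aperture":0}, {"trans":[0, -0.022, 0.032], "aperture":0}, {"trans":[0, -0.026, 0.04], "aperture":0}, {"trans":[0, -0.03, 0.05], "aperture":0}]'
```

```text
time: 16.1
ee_pos: [0.5218, -0.1063, 0.14]
eef_rot: [1.0, -0.006, -0.0, -0.0]
ft_force: [0.8, -0.1, 0.4]
width: 0.0009
grip_force: 0.0
```

The contact force has dropped to zero, so the lever has snapped away. I'll retreat and look.

In the tool's units: 0.2 m / 0.5 = 0.4, 0.17 m / 0.5 = 0.34.

```bash
python3 -m jog '[{"trans":[0, 0, -0.06], "aperture":0}, {"trans":[0, 0, -0.16], "aperture":0}, {"trans":[0, 0.1, -0.2], "aperture":0}, {"trans":[-0.08, 0.18, -0.2], "aperture":0}, {"trans":[-0.16, 0.26, -0.2], "aperture":0}, {"trans":[-0.16, 0.34, -0.2], "aperture":0}, {"trans":[-0.16, 0.4, -0.2], "aperture":0}, {"trans":[-0.16, 0.4, -0.2], "aperture":0}]'
python3 - <<'E'
from h import *
np.set_printoptions(precision=4,suppress=True)
c=snap('top');cs=snap('side')
a=cv2.resize(c['img'][180:330,220:440,::-1],(560,382));b=cv2.resize(cs['img'][160:330,260:440,::-1],(400,378))
h=np.hstack([a,cv2.resize(b,(400,382))]);cv2.imwrite('pics/m5.png',cv2.resize(h,(800,318)))
cv2.imwrite('pics/t5.png',cv2.resize(c['img'][180:340,220:440,::-1],None,fx=3.5,fy=3.5,interpolation=2))
E
```

```text
time: 16.9
ee_pos: [0.4375, -0.3106, 0.2394]
eef_rot: [1.0, -0.009, -0.001, 0.0]
ft_force: [-0.6, 0.9, -0.3]
width: 0.0005
grip_force: 0.0
```

View pics/m5.png

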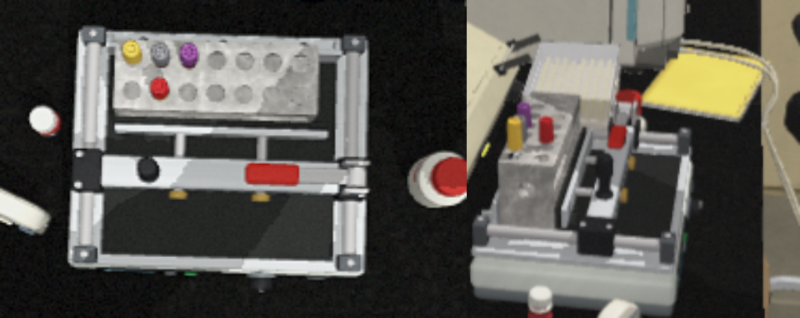

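View pics/t5.png

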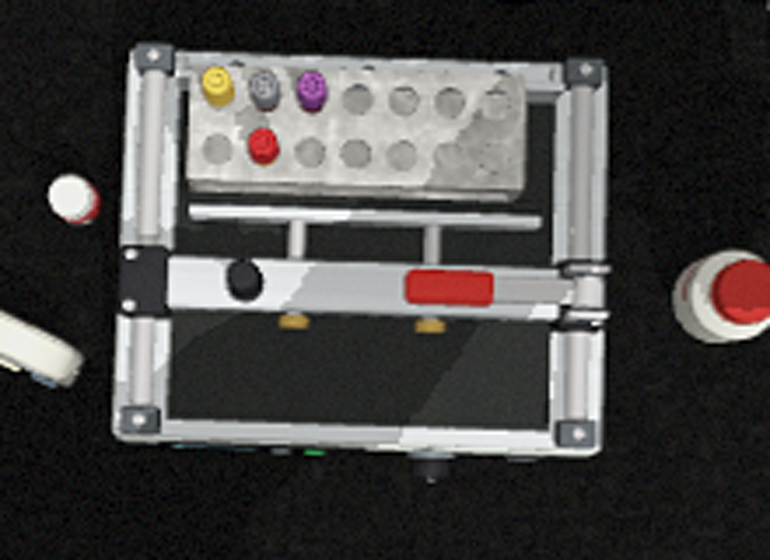

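The lever lies closed over the bar at (450, 287). The bar and carrier have not moved, the carrier is square on the fence, and the bystanders are where they were.

```bash
python3 -c "
from bench import r
print(r.close_job())"
```

```text
the job is handed in; nothing more can be done
None
```

The job is handed in: the carrier sits square on the fence under the clamp bar and the cam lever snapped closed; the highest readings I saw were about 16 N pushing the knob (about 11 N of it on the carrier) and 19 N on the lever, finished by about 17 s.

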